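# Key the grating disc onto its drive base

### The job

The grating disc lies loose on the drive base of the bench grater, with its notch away from the drive pin. Push the disc's upright fin with a fingertip to turn the disc until the notch in its rim is over the pin, then press the hub down until the disc is fully seated, level, with the pin in the notch. Do not pinch the fin, do not lift the disc, leave the other kitchen things where they stand, and finish clear of everything.

Things in the scene. Friction and masses are not known exactly. Their poses are not given: they have to be found in the camera images.
- base: fixed white drive base of the grater, a box 215 x 190 mm with its deck 50 mm above the counter a dark round plate on the deck under the disc and a dial on the side opposite the pin; origin on the counter under the spindle axis, x towards the drive pin, z up. The disc cannot go down unless the notch is over the pin
- pin_tip (a point): top of the drive pin, 68 mm out from the spindle axis along the base's x; an upright steel pin 9 mm in diameter with a chamfered tip, 60.5 mm above the counter, 1.5 mm below the unseated disc. A steel rib 9 mm wide and of the same height runs outwards from it (80 to 98 mm from the axis) and shows beyond the disc's rim
- spindle_top (a point): top centre of the upright spindle (16 mm diameter, top 84 mm above the counter, hidden in the disc's hub), on the axis about which the disc turns
- carrier (a joint): how far the stiff black carrier ring (96 mm across) under the disc has sunk, m: 0 holds the disc 12 mm above the deck; pressed with about 6 to 8 N through the disc it sinks straight down 10 mm and then stays down
- disc: loose round metal grating disc, 150 mm across, 5 mm thick, 0.24 kg, dropped over the spindle by a white hub (36 mm across, top 38 mm above the disc's underside). It turns freely either way about the spindle with light friction and stays where it is left. Origin at the centre of its underside (62 mm above the counter unseated, 52 mm seated); x towards the notch, z up
- notch (a point): middle of the rim notch at the disc's underside, 68 mm out from the disc's centre along its x; the notch is open at the rim, 20 mm wide there, 16 mm here, 12 mm at its inner end 58 mm from the centre
- hub_top (a point): centre of the hub's flat top, where to press; 38 mm above the disc's underside (100 mm above the counter unseated, 90 mm seated)
- fin (a point): middle of the upright white fin on the disc's top, 50 mm from the disc's centre on the side opposite the notch; 20 mm long along the radius, 12 mm thick across it, standing 28 mm above the disc's top face, this point half-way up. Push on its flat sides
- fin_a: the half of the fin on the disc's +y side (6 mm thick); pressed by fingers together with fin_b counts as pinching
- fin_b: the half of the fin on the disc's -y side (6 mm thick)
- teacup: white teacup, 84 mm across, 62 mm high, beside the base; origin under its centre; leave alone
- jar: glass jar with a clip-on white lid, 86 mm across, 107 mm high, beside the base; origin under its centre; leave alone
- board: square acacia board 220 x 220 x 20 mm; origin under its centre; leave alone
- sieve: orange plastic sieve on the board, 140 mm across, 45 mm high, handle towards its -x; leave alone
- rolling_pin: steel rolling pin 420 mm long, 46 mm thick, along its x; leave alone
- dispenser: clear plastic push dispenser, 64 mm across, 164 mm high, at the far side; leave alone
- bowl: ceramic bowl 120 mm across, 50 mm high, at the far side; leave alone
Things that resemble listed ones, but are neither listed nor needed, are in the scene too. Of the things like the disc, leave any that is orange or yellow; of the rest the larger one is meant.

How it is judged:
On the way, in this order (a step that is already met when the one before it is completed fails the run):
1. the notch has been turned over the pin (horizontal distance between notch and pin_tip below 0.01 m).
2. the disc has been pressed down onto the drive (z of disc in the frame of base below 0.0545 m and horizontal distance between notch and pin_tip below 0.008 m and horizontal distance between hub_top and spindle_top below 0.004 m and angle between disc's own z axis and vertical below 0.05 rad), for 0.1 s.
At the end, for the whole second after the job is handed in: The disc's underside is within 2.5 mm of fully seated (below 54.5 mm above the counter), notch within 8 mm of the pin, hub within 4 mm of the spindle axis, disc level within 0.05 rad and at rest; every bystander within 30 mm of where it stood (all of step 2 and linear speed of disc below 0.01 m/s and angular speed of disc below 0.1 rad/s and distance of each of teacup, jar, board, sieve, rolling_pin, dispenser, bowl from where it was at the start of the episode below 0.03 m); the robot touches nothing.
It fails at once if the disc is lifted more than 8 mm (z of disc in the frame of base above 0.07 m).
It fails at once if the fin is pinched (both its sides loaded by the fingers) (contact force between each of fin_a, fin_b and the fingers above 2 N).
It fails at once if another kitchen thing is shoved or carried more than 30 mm (distance of any of teacup, jar, board, sieve, rolling_pin, dispenser, bowl from where it was at the start of the episode above 0.03 m).
It also fails if it takes over 45 s, if anything falls off the work surface, if the arm or the gripper's body presses on something with over 40 N, if the wrist force passes 120 N, or if a joint passes its speed limit or range.

### The arm

A 6-joint arm with a two-finger parallel gripper is mounted at the origin on the work surface. World frame = base frame: x ahead of the robot, y to its left, z up, the work surface at z = 0. Lengths are in m, angles in rad, forces in N, time in s.
With the tool pointing down it reaches from about 0.35 to 0.975 m from the base axis. Payload 4.9 kg.
Tool frame: the origin (TCP) lies midway between the tips of the shut fingers; the grasp point (between the pads) lies 19 mm behind it; y points along the fingers, z is the direction in which the jaws open and shut, and the axes are right-handed (so a half turn about y gives the same grasp; the last joint's range is limited). The gripper opens to 85 mm and grips with 20 to 120 N. Pads are 22 mm wide; open, the fingers measure 114 mm over their backs; the gripper's body (76 mm by 85 mm) begins 54 mm behind the grasp point. The pads swing forward as they close: fully open they stand 13 mm farther back than shut.
Start: joints at [-1.316, 0.053, 1.613, -0, 1.476, -0.119], TCP at [0.228, -0.582, 0.231] pointing down, gripper open.
Joint ranges: [-3.01, 3.01], [-1.01, 2.22], [0.06, 2.58], [-1.02, 4.17], [0.09, 2.62], [-3.14, 3.14]. Speed limits (rad/s): [2.57, 2.57, 3.14, 3.14, 3.14, 3.14].

### API

Orientations are given as a unit quaternion [w, x, y, z].
In Python, from plant import * gives the robot as it stands.
- The arm moves only by the shell command python3 -m crank 'ROWS'. ROWS is JSON, a list that holds one entry, the list of rows, each a list of 5 numbers: the gripper command: -1 is shut, 1 is fully open, values between are in proportion, then the shift along the tool's x, y, z in cm, then the turn about the tool's y in degrees. In form: [[[jaw, dx, dy, dz, twist], ...]]. A call has 1 to 8 rows; each row shifts and turns the commanded pose from where the row before left it, along the tool's axes as they then stand; what a row does not reach is not made up. A row lasts 1/8 s, in which the tool goes at most 62.5 mm and 10.7 degrees, less where a joint would pass 70% of its speed; a pose out of reach is approached as far as the arm can. A call with a gripper value outside its range is refused whole. The fingers move at their own pace and stop on an object; the grip force is fixed at half the most. Time passes only in rows, so rows that do not move let the fingers close. It gives the time, the measured TCP pose, the force and the opening at its end, in the units of the state.
- state(): the state, without advancing time (a new reading comes with each control period).
- grab_frame(name): name is "scene" or "top" or "wrist"; returns a dict with "frame" (420x560x3 uint8, red, green, blue), "fx", "fy", "cx", "cy" (pixels), "D" ([k1, k2, p1, p2, k3] as OpenCV has them; the pictures are not rectified), "pose" (4x4, takes a point from camera to world coordinates). Camera axes: x right, y up, looking along -z (the intrinsics and any distortion apply to the point x, -y, -z); pixel columns grow to the right and rows downward; lengths in m; the calibration is good to about 2 mm. A picture is of the moment at which its call begins. There is no depth.
- job_done(): hands the job in, once; it reports no verdict.
The state is a dict: "time": time; "joint_pos": joint angles; "joint_vel": joint speeds; "joint_efforts": joint torques, N m; "tool_pos": TCP position; "tool_rot": TCP orientation; "contact_force": force on the tool from outside, world axes, zero at the start; "ft_torque": the same for the moment, N m; "gripper_width": opening from 0.0 (shut) to 1.0 (fully open).
Only numpy, scipy, OpenCV 4.12 (cv2) and the standard library are available. Lean on these libraries where they do the work, as an engineer would, in place of code of your own. Each camera call takes 0.05 s, during which the arm holds its last target.

## Working session

There is one attempt and no reset: what is moved stays moved. The work goes in short steps, Python scripts to look and compute and a shell command to move; the robot and the scene stay as the last step left them, time stands still between calls to the robot, and variables do not carry over. Pictures are saved under pics/ and viewed, and the job is handed in when it is done.

```bash
ls; mkdir -p pics
cat > h.py <<'E'
from plant import *
import numpy as np, cv2
def save(n,f):
    cv2.imwrite(f'pics/{n}.png',cv2.cvtColor(f['frame'],cv2.COLOR_RGB2BGR))
    np.savez(f'pics/{n}.npz',**f)
def K(f): return np.array([[f['fx'],0,f['cx']],[0,f['fy'],f['cy']],[0,0,1.]])
def ray(f,uv):
    p=cv2.undistortPoints(np.array(uv,float).reshape(-1,1,2),K(f),np.array(f['D'],float)).reshape(-1,2)
    d=np.c_[p[:,0],-p[:,1],-np.ones(len(p))]@f['pose'][:3,:3].T
    return f['pose'][:3,3],d
def onz(f,uv,z):
    o,d=ray(f,uv); t=(z-o[2])/d[:,2]; return o+t[:,None]*d
def proj(f,P):
    P=np.atleast_2d(P); q=(P-f['pose'][:3,3])@f['pose'][:3,:3]
    q=q*[1,-1,-1]
    return cv2.projectPoints(q,np.zeros(3),np.zeros(3),K(f),np.array(f['D'],float))[0].reshape(-1,2)
E
python3 - <<'E'
from h import *
for n in ['scene','top','wrist']:
    save(n+'0',grab_frame(n))
s=state();print(s)
a=cv2.imread('pics/scene0.png');
E
```

```text
pics
{'time': 0.15, 'joint_pos': array([-1.31596268e+00,  5.32337733e-02,  1.61398995e+00, -4.32860259e-06,
        1.47600428e+00, -1.18982276e-01]), 'joint_vel': array([ 0.0004083 , -0.00118793, -0.00410595, -0.00140933,  0.00071851,
       -0.00039629]), 'joint_efforts': array([ 1.27799262e-04, -3.94241846e+01, -3.70722091e+01, -1.10002227e-04,
        4.67606951e-03,  1.18019365e-06]), 'tool_pos': array([ 0.22811608, -0.58135415,  0.23032094]), 'tool_rot': array([ 0.13135505, -0.13143658,  0.69536794, -0.69421445]), 'contact_force': array([-0.01398047,  0.3699636 , -0.20455776]), 'ft_torque': array([ 0.00223161, -0.03658034,  0.01445912]), 'gripper_width': 1.0000176484078913}
```

View pics/scene0.png

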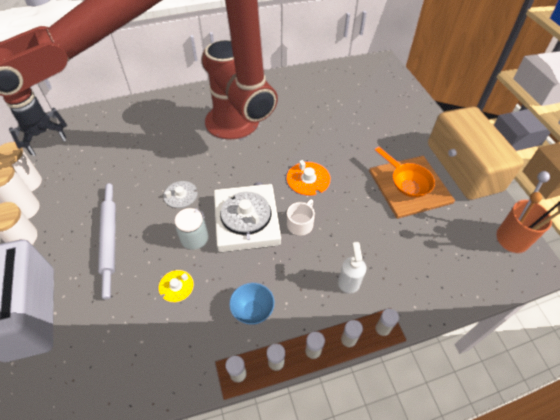

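View pics/top0.png

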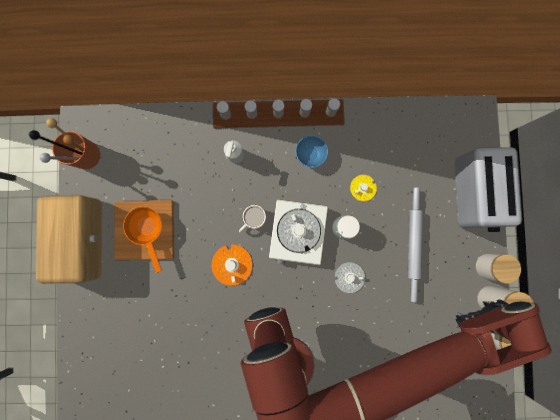

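View pics/wrist0.png

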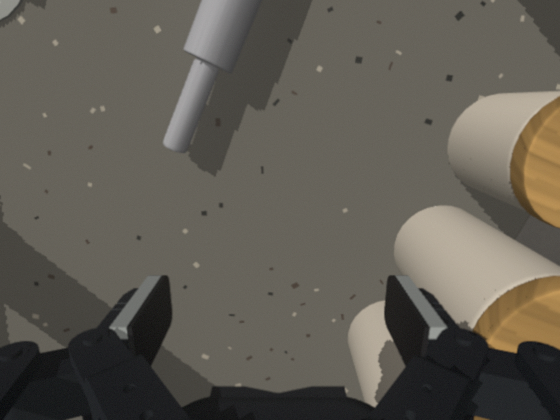

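Candidates for the disc in the top view are the grey one on the white base (299,231), a smaller grey one (349,278), an orange one (232,265) and a yellow one (363,188). The grey disc on the base fits: it isn't orange or yellow, and it is the larger of the remaining two. I'll confirm that in an enlarged crop.

Run:
```python
from h import *
a=cv2.imread('pics/top0.png'); cv2.imwrite('pics/c_top.png',cv2.resize(a[190:300,255:375],None,fx=6,fy=5.4,interpolation=cv2.INTER_CUBIC)[:600])
a=cv2.imread('pics/scene0.png'); cv2.imwrite('pics/c_sc.png',cv2.resize(a[175:260,155:295],None,fx=5.5,fy=5.5,interpolation=cv2.INTER_CUBIC))
f=dict(np.load('pics/top0.npz'))
for z,uv in [(.062,(299,231)),(0,(349,278)),(0,(254,217)),(.1,(346,227))]: print(uv,onz(f,uv,z))
print(f['pose'])
```

```text
(299, 231) [[ 0.48557999 -0.0647827   0.062     ]]
(349, 278) [[ 0.30737472 -0.24895956  0.        ]]
(254, 217) [[0.54298614 0.09918461 0.        ]]
(346, 227) [[ 0.49490741 -0.22709495  0.1       ]]
[[-0.02439543  0.997317   -0.06901929  0.46671856]
 [-0.99968955 -0.02468677 -0.00337125  0.00915792]
 [-0.00506607  0.06891562  0.99760963  1.45952467]
 [ 0.          0.          0.          1.        ]]
```

View pics/c_top.png

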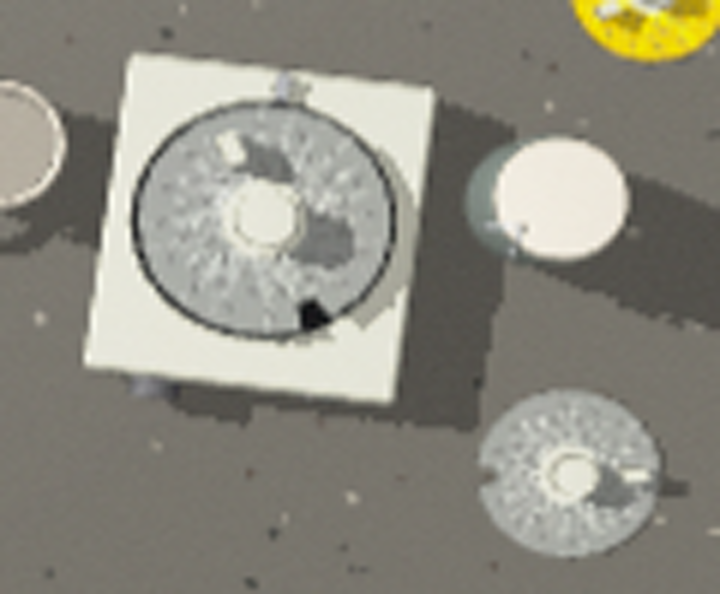

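View pics/c_sc.png

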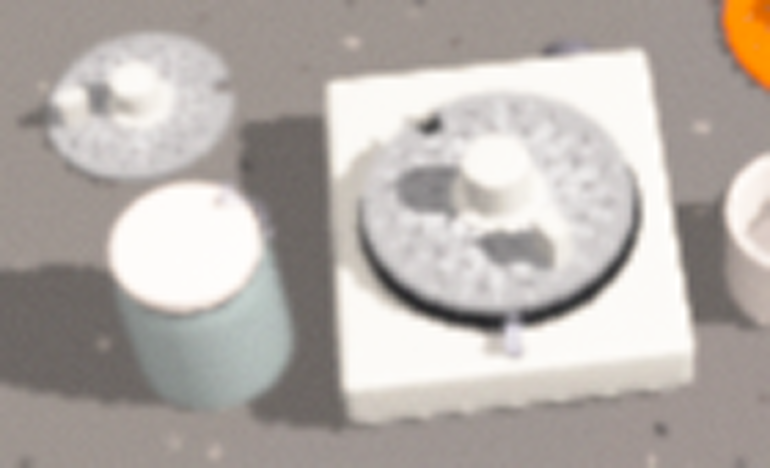

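The crop confirms it. The grey disc on the white base has its notch at the lower right of the crop, its fin at the upper left and its hub in the middle; the rib shows at the top (290,88) and the dial at the bottom left. Next I'll measure.

Run:
```python
from h import *
f=dict(np.load('pics/top0.npz'))
g=f['frame'][195:270,260:332].astype(int)
m=((g.min(2)>185)&(g.max(2)-g.min(2)<40)).astype(np.uint8)
m=cv2.morphologyEx(m,cv2.MORPH_OPEN,np.ones((2,2),np.uint8))
c=max(cv2.findContours(m,0,1)[0],key=cv2.contourArea)
r=cv2.minAreaRect(c); print(r)
b=cv2.boxPoints(r)+[260,195]; P=onz(f,b,.05); print(P)
for i in range(4):
    e=P[(i+1)%4]-P[i]; print(np.linalg.norm(e),np.degrees(np.arctan2(e[1],e[0])))
print('ctr',P.mean(0))
C=lambda u,v:(u/6+255,v/5.4+190)
hub=onz(f,C(266,214),.1)[0]; 
print('hub',hub)
for n,uv,z in [('fin',C(232,148),.095),('notch',C(314,316),.065),('rib',C(290,88),.0605)]:
    p=onz(f,uv,z)[0]; e=p-hub; print(n,p,np.hypot(*e[:2]),np.degrees(np.arctan2(e[1],e[0])))
s=dict(np.load('pics/scene0.npz'))
D=lambda u,v:(u/5.5+155,v/5.5+175)
hub=onz(s,D(497,155),.1)[0];print('hub s',hub)
for n,uv,z in [('notch',D(430,123),.067),('rib',D(512,335),.0605)]:
    p=onz(s,uv,z)[0]; e=p-hub; print(n,p,np.hypot(*e[:2]),np.degrees(np.arctan2(e[1],e[0])))
```

```text
((38.801307678222656, 37.740169525146484), (51.213436126708984, 57.689456939697266), 7.594643592834473)
[[ 0.39151713  0.04299455  0.05      ]
 [ 0.59731928  0.01050722  0.05      ]
 [ 0.56811666 -0.17298658  0.05      ]
 [ 0.36283977 -0.13881499  0.05      ]]
0.20835054515791274 -8.970521914948314
0.1858030391243403 -99.04265685821841
0.20810165294251867 170.54887178752048
0.18405732325023272 81.03641643311568
ctr [ 0.47994821 -0.06457495  0.05      ]
hub [ 0.48980694 -0.06406775  0.1       ]
fin [ 0.53316492 -0.04569156  0.095     ] 0.04709138543920422 22.968434437009453
notch [ 0.4224605  -0.09256526  0.065     ] 0.07312763264326057 -157.06444687284696
rib [ 0.57402066 -0.08297272  0.0605    ] 0.08630961039653191 -12.65245828491847
hub s [ 0.49373909 -0.05790866  0.1       ]
notch [ 0.43520519 -0.0846233   0.067     ] 0.06434197837176575 -155.46823174788767
rib [ 0.58301795 -0.07491285  0.0605    ] 0.09088375430852333 -10.783486975031218
```

```bash
cat >> h.py <<'E'
from scipy.spatial.transform import Rotation as R
def ax():
    s=state(); q=s['tool_rot']; return s['tool_pos'],R.from_quat([q[1],q[2],q[3],q[0]]).as_matrix(),s
def rel(target):
    p,M,s=ax(); return M.T@(np.array(target)-p)*100
E
python3 - <<'E'
from h import *
p,M,s=ax(); print(M.round(3)); print(rel([.49,-.0611,.23]))
f=dict(np.load('pics/wrist0.npz'));print(M.T@(f['pose'][:3,3]-p), (M.T@f['pose'][:3,:3]).round(2))
E
```

```text
[[-0.931 -0.     0.365]
 [-0.365  0.002 -0.931]
 [-0.    -1.    -0.002]]
[-43.37798808   0.10346501 -38.86921839]
[-0.07348817 -0.14265889  0.00060186] [[ 0.   -0.96 -0.29]
 [ 0.    0.29 -0.96]
 [ 1.    0.    0.  ]]
```

Run:
```python
from h import *
print(rel([.5495,-.071,.23]))
```

```text
[-48.55556536   0.09942168 -35.77482392]
```

```bash
python3 -m crank '[[[-1,-2,0,-1.5,0],[-1,-4,0,-3,0],[-1,-4.5,0,-3.3,0],[-1,-4.5,0,-3.3,0],[-1,-4.5,0,-3.3,0],[-1,-4.5,0,-3.3,0],[-1,-4.5,0,-3.3,0],[-1,-4.5,0,-3.3,0]]]'; python3 -m crank '[[[-1,-4.5,0,-3.3,0],[-1,-4.5,0,-3.3,0],[-1,-4.5,0,-3.3,0],[-1,-2,0,-1.5,0],[-1,0,0,0,0]]]'
python3 - <<'E'
from h import *
print(rel([.5495,-.071,.23]), ax()[2]['joint_pos'],ax()[1].round(3))
save('wrist1',grab_frame('wrist'))
E
```

```text
time: 1.15
tool_pos: [0.4472, -0.2322, 0.2313]
tool_rot: [0.132, -0.131, 0.695, -0.695]
contact_force: [0.9, -0.4, 0.3]
gripper_width: 0.003
time: 1.78
tool_pos: [0.5493, -0.0699, 0.231]
tool_rot: [0.133, -0.133, 0.695, -0.694]
contact_force: [0.5, 0.1, -0.4]
gripper_width: -0.001
[0.01709323 0.09905947 0.11025419] [-2.61141701e-01 -1.16844617e-01  1.77909707e+00  2.37005282e-04
  1.48012852e+00  9.31994608e-01] [[-0.93  -0.001  0.369]
 [-0.369  0.    -0.93 ]
 [ 0.    -1.    -0.001]]
```

View pics/wrist1.png

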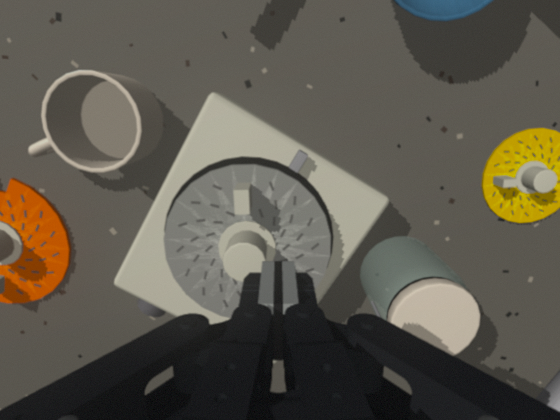

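The wrist view shows the hub top at about (244,262), the fin at about (241,200), the rib at about (299,160), the cup at left and the jar at lower right. I'll measure from it.

Run:
```python
from h import *
f=dict(np.load('pics/wrist1.npz'))
a=cv2.imread('pics/wrist1.png'); cv2.imwrite('pics/c_w1.png',cv2.resize(a[140:330,150:350],None,fx=4,fy=3.15*1,interpolation=cv2.INTER_CUBIC))
for z in (.062,.067):
  P=onz(f,[(165,236),(331,238),(247,157.5),(180,188),(315,185)],z)
  x=P[:,:2]; A=np.c_[2*x,np.ones(len(x))]; s=np.linalg.lstsq(A,(x**2).sum(1),rcond=None)[0]; print('disc',z,s[:2],np.sqrt(s[2]+(s[:2]**2).sum()))
S=s[:2]
print('hub',onz(f,(244,263),.1))
for n,uv,z in [('fin',(242,189),.095),('ribout',(302,152),.0605),('rib2',(293,168),.0605)]:
    p=onz(f,uv,z)[0,:2]; e=p-S; print(n,p,np.hypot(*e),np.degrees(np.arctan2(e[1],e[0])))
P=onz(f,[(213,94),(388,199),(116,283)],.05);print(P)
for i,j in ((0,1),(2,0)):
  e=P[j]-P[i];print(np.linalg.norm(e),np.degrees(np.arctan2(e[1],e[0])))
```

```text
disc 0.062 [ 0.49678526 -0.06273865] 0.07597142820387827
disc 0.067 [ 0.49872772 -0.06242952] 0.07475305259056729
hub [[ 0.49078724 -0.06395085  0.1       ]]
fin [ 0.54717905 -0.0411895 ] 0.05290245302506376 23.67161123906056
ribout [ 0.58772907 -0.07743401] 0.09025726738759968 -9.56935481865234
rib2 [ 0.57215857 -0.07551829] 0.0745882394346493 -10.106609072996738
[[ 0.60406799  0.01017556  0.05      ]
 [ 0.57629371 -0.16842266  0.05      ]
 [ 0.40051144  0.04244866  0.05      ]]
0.18074494741475347 -98.83941328586882
0.20609905462497102 -9.00903552213151
```

View pics/c_w1.png

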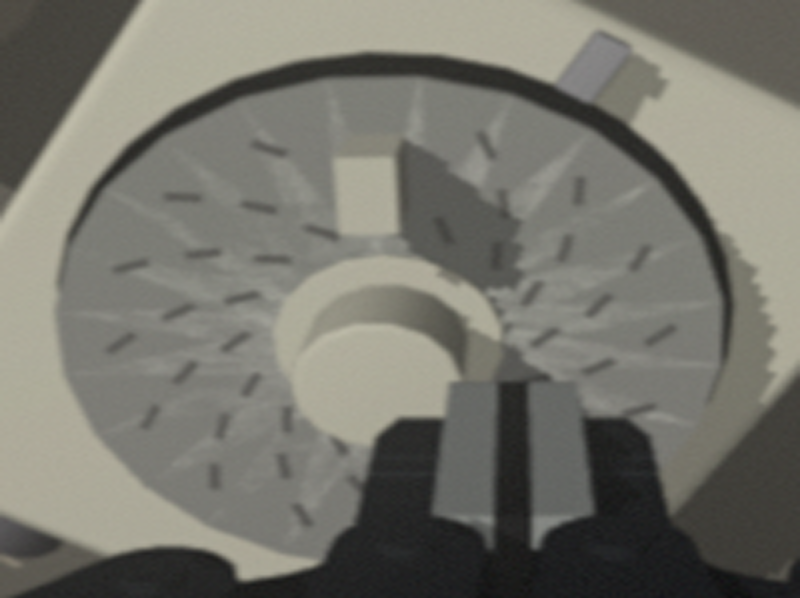

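Run:
```python
from h import *
f=dict(np.load('pics/wrist1.npz'))
C=lambda u,v:(150+u/4,140+v/3.15)
P=onz(f,[C(*c) for c in [(57,300),(380,76),(722,320),(65,370),(600,135),(165,140),(215,530)]],.067)
x=P[:,:2]; A=np.c_[2*x,np.ones(len(x))]; s=np.linalg.lstsq(A,(x**2).sum(1),rcond=None)[0]; print('disc',s[:2],np.sqrt(s[2]+(s[:2]**2).sum()))
S=onz(f,C(378,383),.1)[0,:2]; print('hub',S)
for n,uv,z in [('fin',C(367,196),.095),('rib',C(595,70),.0605)]:
    p=onz(f,uv,z)[0,:2]
    for Q in (S,s[:2]): e=p-Q; print(n,p,np.hypot(*e),np.degrees(np.arctan2(e[1],e[0])))
```

```text
disc [ 0.4907875 -0.0642687] 0.07540535762395643
hub [ 0.49212008 -0.06389848]
fin [ 0.53703622 -0.04467276] 0.04885783636001285 23.17265991047337
fin [ 0.53703622 -0.04467276] 0.05022892698048797 22.962743448656152
rib [ 0.57861905 -0.07821494] 0.08767572527052023 -9.397837022323106
rib [ 0.57861905 -0.07821494] 0.08893187737406263 -9.022327867807608
```

```bash
python3 -m crank '[[[-1,0,2,0.5,0],[-1,0,4,0,0],[-1,0,4,0,0],[-1,0,3,0,0],[-1,0,1.7,0,0],[-1,0,1,0,0],[-1,0,0,0,0]]]'
python3 - <<'E'
from h import *
p,M,s=ax(); S=np.array([.4915,-.064]);print(p,M.T[:,:2]@(p[:2]-S))
save('wrist2',grab_frame('wrist'))
E
```

```text
time: 2.7
tool_pos: [0.5511, -0.0774, 0.0741]
tool_rot: [0.131, -0.131, 0.695, -0.695]
contact_force: [0.2, 1.1, -0.2]
gripper_width: -0.001
[ 0.55105084 -0.07737437  0.07409923] [-5.05756258e-02 -2.46667056e-05  3.41655074e-02]
```

View pics/wrist2.png

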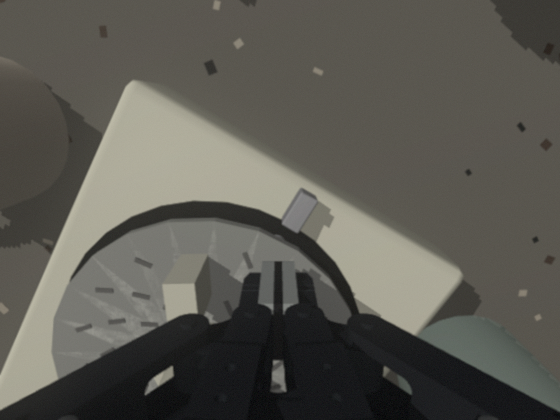

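```bash
python3 -m crank '[[[-1,0,0,-0.6,0],[-1,0,0,-0.3,0],[-1,0,0,-0.2,0],[-1,0,0,-0.2,0],[-1,0,0,-0.2,0],[-1,0,0,0,0]]]'
python3 - <<'E'
from h import *
p,M,s=ax(); S=np.array([.4915,-.064]);print(p,M.T[:,:2]@(p[:2]-S))
save('wrist3',grab_frame('wrist'))
E
```

```text
time: 3.5
tool_pos: [0.5456, -0.0629, 0.0742]
tool_rot: [0.131, -0.131, 0.695, -0.695]
contact_force: [0.8, -0.5, -0.6]
gripper_width: 0.002
[ 0.54564293 -0.0629481   0.07424155] [-5.07853510e-02 -4.54213299e-06  1.87992435e-02]
```

View pics/wrist3.png

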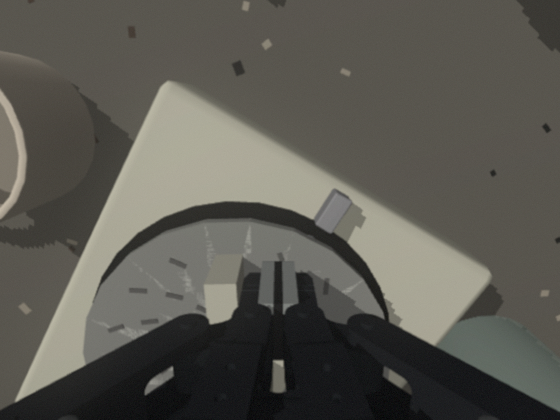

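```bash
python3 -m crank '[[[-1,-0.08,0,-0.3,-3],[-1,-0.15,0,-0.54,-6],[-1,-0.15,0,-0.54,-6],[-1,-0.15,0,-0.54,-6],[-1,-0.15,0,-0.54,-6],[-1,-0.15,0,-0.54,-6],[-1,-0.08,0,-0.27,-3],[-1,0,0,0,0]]]'
python3 - <<'E'
from h import *
p,M,s=ax(); S=np.array([.4915,-.064]);print(p,M.T[:,:2]@(p[:2]-S),np.degrees(np.arctan2(M[1,0],M[0,0])),s['joint_pos'])
save('wrist4',grab_frame('wrist'))
E
```

```text
time: 4.55
tool_pos: [0.5341, -0.0319, 0.0745]
tool_rot: [-0.34, 0.339, -0.62, 0.62]
contact_force: [0.3, -0.7, 0.4]
gripper_width: -0.004
[ 0.5340588  -0.03188163  0.07454731] [-4.99909159e-02  2.79321753e-05  1.85404672e-02] -122.61013957995026 [-1.98782873e-01 -9.53531125e-03  1.95138137e+00  3.90101617e-05
  1.19899804e+00  3.70357378e-01]
```

View pics/wrist4.png

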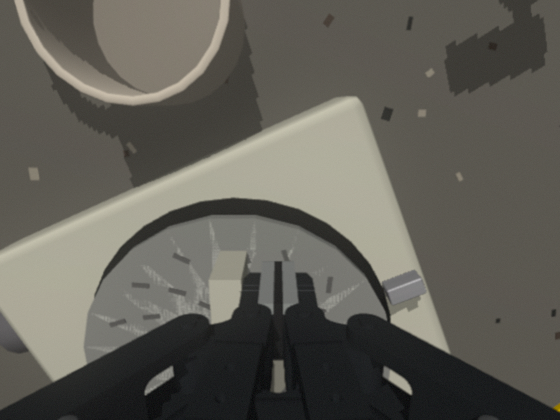

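```bash
python3 -m crank '[[[-1,-0.08,0,-0.27,-3],[-1,-0.15,0,-0.54,-6],[-1,-0.15,0,-0.54,-6],[-1,-0.15,0,-0.54,-6],[-1,-0.15,0,-0.54,-6],[-1,-0.15,0,-0.54,-6],[-1,-0.15,0,-0.54,-6],[-1,-0.15,0,-0.54,-6]]]'
python3 - <<'E'
from h import *
p,M,s=ax(); S=np.array([.4915,-.064]);print(p,M.T[:,:2]@(p[:2]-S),np.degrees(np.arctan2(M[1,0],M[0,0])),s['joint_pos'])
E
python3 -m crank '[[[-1,-0.15,0,-0.54,-6],[-1,-0.15,0,-0.54,-6],[-1,-0.15,0,-0.54,-6],[-1,-0.15,0,-0.54,-6],[-1,-0.15,0,-0.54,-6],[-1,-0.15,0,-0.54,-6],[-1,-0.08,0,-0.27,-3],[-1,0,0,0,0]]]'
python3 - <<'E'
from h import *
p,M,s=ax(); S=np.array([.4915,-.064]);print(p,M.T[:,:2]@(p[:2]-S),np.degrees(np.arctan2(M[1,0],M[0,0])),s['joint_pos'])
save('wrist5',grab_frame('wrist'));save('scene5',grab_frame('scene'))
a=cv2.imread('pics/scene5.png'); cv2.imwrite('pics/c_sc5.png',cv2.resize(a[160:270,160:300],None,fx=5.4,fy=5.4,interpolation=cv2.INTER_CUBIC))
E
```

```text
time: 5.6
tool_pos: [0.4981, -0.012, 0.0746]
tool_rot: [0.552, -0.551, 0.442, -0.442]
contact_force: [2.2, 1.5, -0.1]
gripper_width: 0.0
[ 0.49811545 -0.011954    0.07457399] [-4.93660360e-02  5.77123864e-05  1.77634745e-02] -77.45347828372215 [-1.74121080e-01 -9.99900627e-02  2.03783689e+00  1.23304840e-03
  1.20271557e+00 -3.93541818e-01]
time: 6.6
tool_pos: [0.463, -0.0206, 0.0745]
tool_rot: [0.667, -0.667, 0.234, -0.234]
contact_force: [0.2, 0.9, -0.1]
gripper_width: -0.002
[ 0.46301642 -0.02059145  0.07446362] [-4.93639795e-02  8.21963815e-06  1.60876953e-02] -38.67737752718132 [-2.05427545e-01 -1.90112416e-01  2.11781432e+00  3.44642525e-04
  1.21379205e+00 -1.10129670e+00]
```

View pics/wrist5.png

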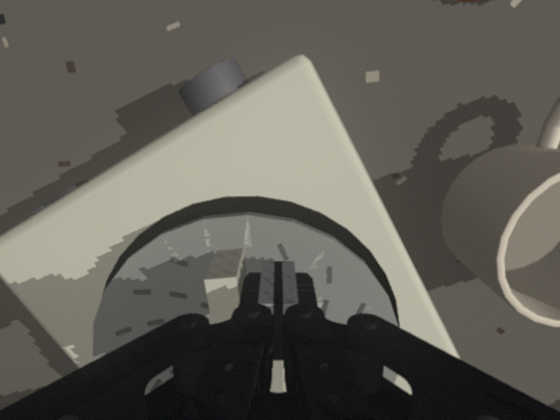

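View pics/c_sc5.png

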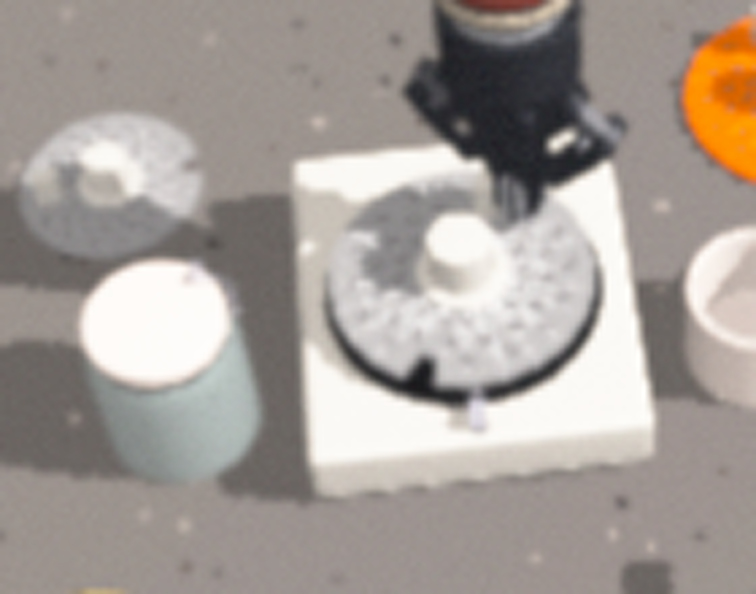

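Run:
```python
from h import *
S=np.array([.4915,-.064])
s=dict(np.load('pics/scene5.npz'))
D=lambda u,v:(u/5.4+160,v/5.4+160)
hub=onz(s,D(460,240),.1)[0];print('hub s',hub)
for n,uv,z in [('notch',D(424,368),.067),('notch',D(420,376),.064),('rib',D(476,412),.0605)]:
    p=onz(s,uv,z)[0]
    for q in (hub[:2],S): e=p[:2]-q; print(n,p,np.hypot(*e[:2]),np.degrees(np.arctan2(e[1],e[0])))
f=dict(np.load('pics/wrist5.npz'))
# predicted fin-top far corners for angles
for a in (141,144,147,150):
    t=np.radians(a); r=np.array([np.cos(t),np.sin(t)]); n=np.array([-r[1],r[0]])
    print(a,proj(f,[np.r_[S+.06*r+k*.006*n,.095] for k in(1,-1)]).round(0).tolist(),proj(f,[np.r_[S+.06*r+k*.006*n,.067] for k in(1,-1)]).round(0).tolist())
```

```text
hub s [ 0.49817785 -0.05956974  0.1       ]
notch [ 0.55264012 -0.09580649  0.067     ] 0.06541590460843129 -33.638010870285484
notch [ 0.55264012 -0.09580649  0.067     ] 0.0689185496305913 -27.4844845050991
notch [ 0.55509242 -0.0988959   0.064     ] 0.06917958799149843 -34.643243207607505
notch [ 0.55509242 -0.0988959   0.064     ] 0.07253771211180013 -28.75547755444633
rib [ 0.58437191 -0.07508783  0.0605    ] 0.08757983677164492 -10.206008987289914
rib [ 0.58437191 -0.07508783  0.0605    ] 0.09353144852926601 -6.80822940301062
141 [[220.0, 278.0], [252.0, 279.0]] [[229.0, 249.0], [256.0, 249.0]]
144 [[211.0, 279.0], [244.0, 278.0]] [[222.0, 250.0], [249.0, 249.0]]
147 [[203.0, 281.0], [235.0, 278.0]] [[215.0, 251.0], [242.0, 249.0]]
150 [[195.0, 282.0], [227.0, 278.0]] [[209.0, 253.0], [235.0, 249.0]]
```

```bash
python3 -m crank '[[[-1,-0.08,0,-0.27,-3],[-1,-0.08,0,-0.27,-3],[-1,-0.08,0,-0.27,-3],[-1,-0.08,0,-0.27,-3],[-1,-0.08,0,-0.27,-3],[-1,-0.05,0,-0.18,-2],[-1,-0.03,0,-0.09,-1],[-1,0,0,0,0]]]'
python3 - <<'E'
from h import *
p,M,s=ax(); S=np.array([.4915,-.064]);print(p,M.T[:,:2]@(p[:2]-S),np.degrees(np.arctan2(M[1,0],M[0,0])),s['joint_pos'])
save('wrist6',grab_frame('wrist'));save('scene6',grab_frame('scene'))
a=cv2.imread('pics/scene6.png'); cv2.imwrite('pics/c_sc6.png',cv2.resize(a[180:260,210:290],None,fx=7.4,fy=7.4,interpolation=cv2.INTER_CUBIC))
a=cv2.imread('pics/wrist6.png'); cv2.imwrite('pics/c_w6.png',cv2.resize(a[220:340,150:310],None,fx=5,fy=5,interpolation=cv2.INTER_CUBIC))
f=dict(np.load('pics/wrist6.npz'))
for a in (160,164,168,172):
    t=np.radians(a); r=np.array([np.cos(t),np.sin(t)]); n=np.array([-r[1],r[0]])
    pr=lambda z:((proj(f,[np.r_[S+.06*r+k*.006*n,z] for k in(1,-1)])-[150,220])*5).round(0).tolist()
    print(a,pr(.095),pr(.067))
E
```

```text
time: 7.7
tool_pos: [0.4506, -0.0319, 0.0743]
tool_rot: [-0.696, 0.696, -0.127, 0.127]
contact_force: [1.3, 0.7, -0.3]
gripper_width: -0.006
[ 0.45063195 -0.03194968  0.0743029 ] [-4.95370545e-02 -5.31872825e-08  1.56045067e-02] -20.620142177394882 [-2.35772565e-01 -2.21954605e-01  2.14479938e+00 -2.82026137e-06
  1.21874796e+00 -1.44667855e+00]
160 [[345.0, 298.0], [507.0, 296.0]] [[393.0, 152.0], [529.0, 150.0]]
164 [[289.0, 305.0], [450.0, 294.0]] [[347.0, 158.0], [481.0, 148.0]]
168 [[234.0, 316.0], [393.0, 294.0]] [[301.0, 167.0], [434.0, 149.0]]
172 [[181.0, 330.0], [336.0, 299.0]] [[256.0, 180.0], [386.0, 152.0]]
```

View pics/c_w6.png

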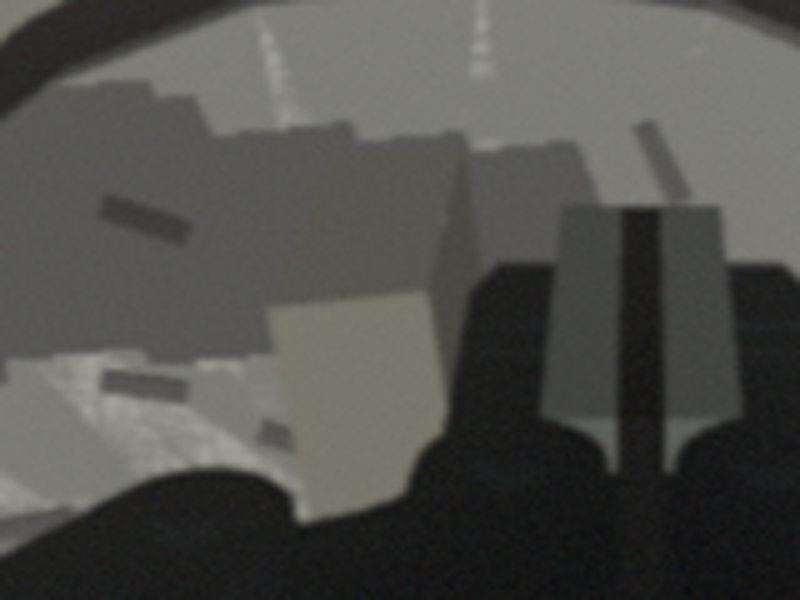

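View pics/c_sc6.png

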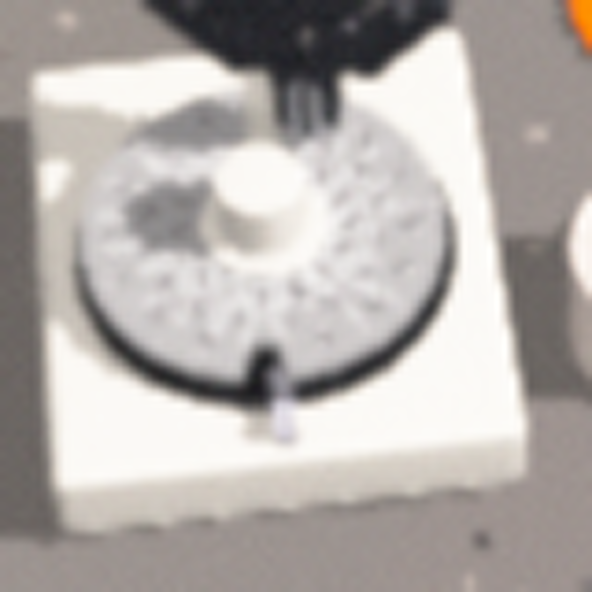

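```bash
python3 -m crank '[[[-1,-0.03,0,-0.09,-1],[-1,-0.03,0,-0.09,-1],[-1,-0.03,0,-0.09,-1],[-1,-0.03,0,-0.09,-1],[-1,-0.03,0,-0.09,-1],[-1,0,0,0,0]]]'
python3 - <<'E'
from h import *
p,M,s=ax(); S=np.array([.4915,-.064]);print(p,M.T[:,:2]@(p[:2]-S),np.degrees(np.arctan2(M[1,0],M[0,0])))
save('wrist7',grab_frame('wrist'));save('scene7',grab_frame('scene'))
a=cv2.imread('pics/scene7.png'); cv2.imwrite('pics/c_sc7.png',cv2.resize(a[180:260,210:290],None,fx=7.4,fy=7.4,interpolation=cv2.INTER_CUBIC))
a=cv2.imread('pics/wrist7.png'); cv2.imwrite('pics/c_w7.png',cv2.resize(a[220:340,150:310],None,fx=5,fy=5,interpolation=cv2.INTER_CUBIC))
f=dict(np.load('pics/wrist7.npz'))
for a in (166,168,170,172):
    t=np.radians(a); r=np.array([np.cos(t),np.sin(t)]); n=np.array([-r[1],r[0]])
    pr=lambda z:((proj(f,[np.r_[S+.06*r+k*.006*n,z] for k in(1,-1)])-[150,220])*5).round(0).tolist()
    print(a,pr(.095),pr(.067))
E
```

```text
time: 8.55
tool_pos: [0.4476, -0.0358, 0.0743]
tool_rot: [-0.701, 0.701, -0.096, 0.096]
contact_force: [1.0, 1.3, -0.3]
gripper_width: 0.003
[ 0.44760416 -0.03579266  0.07426928] [-4.98584485e-02  7.94005408e-06  1.53828887e-02] -15.578054799747946
166 [[335.0, 304.0], [497.0, 300.0]] [[385.0, 157.0], [520.0, 153.0]]
168 [[307.0, 308.0], [468.0, 299.0]] [[362.0, 160.0], [497.0, 152.0]]
170 [[279.0, 312.0], [440.0, 298.0]] [[339.0, 164.0], [473.0, 152.0]]
172 [[252.0, 318.0], [411.0, 299.0]] [[316.0, 169.0], [449.0, 152.0]]
```

View pics/c_w7.png

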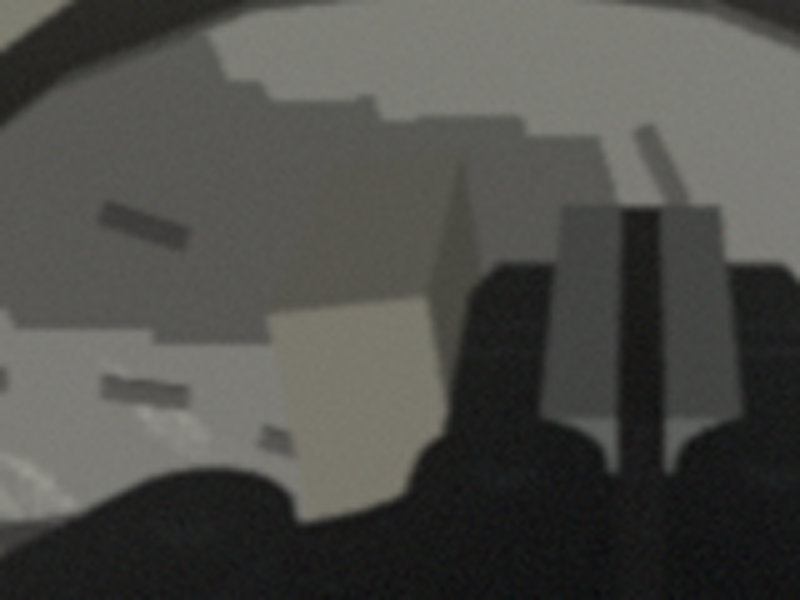

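View pics/c_sc7.png

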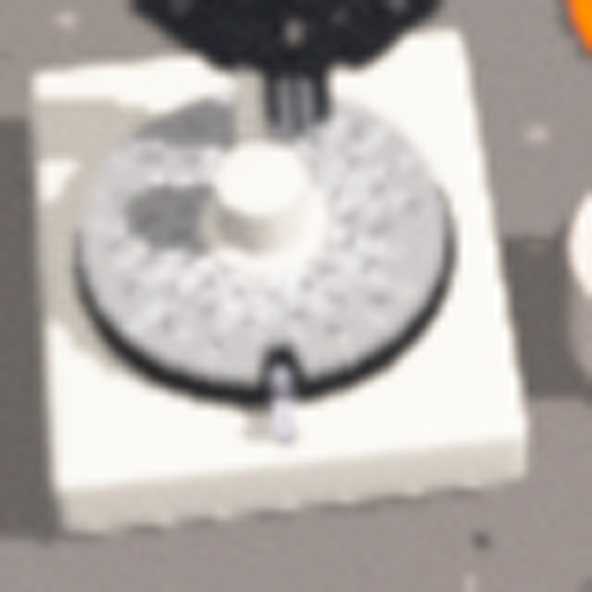

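The notch is now over the pin: the scene crop shows the pin inside the notch at (281,375), and the fin measures 170.7° against a target of 170.8°. I'll back off, rise and check before pressing.

```bash
python3 -m crank '[[[-1,0,0,0.5,0],[-1,0,0,1,0],[-1,0,-3,0,0],[-1,0,-5,0,0],[-1,0,-5,0,0],[-1,0,-3,0,0],[-1,0,0,0,0]]]'
python3 - <<'E'
from h import *
save('wrist8',grab_frame('wrist'))
print(rel([.4915,-.064,.11]))
a=cv2.imread('pics/wrist8.png'); cv2.imwrite('pics/c_w8.png',cv2.resize(a[130:330,150:400],None,fx=3.2,fy=3,interpolation=cv2.INTER_CUBIC))
E
```

```text
time: 9.52
tool_pos: [0.4534, -0.0211, 0.2375]
tool_rot: [-0.7, 0.701, -0.094, 0.098]
contact_force: [-0.3, 0.3, -0.0]
gripper_width: 0.003
[ 4.91553257 12.50688667 -3.09521194]
```

View pics/c_w8.png

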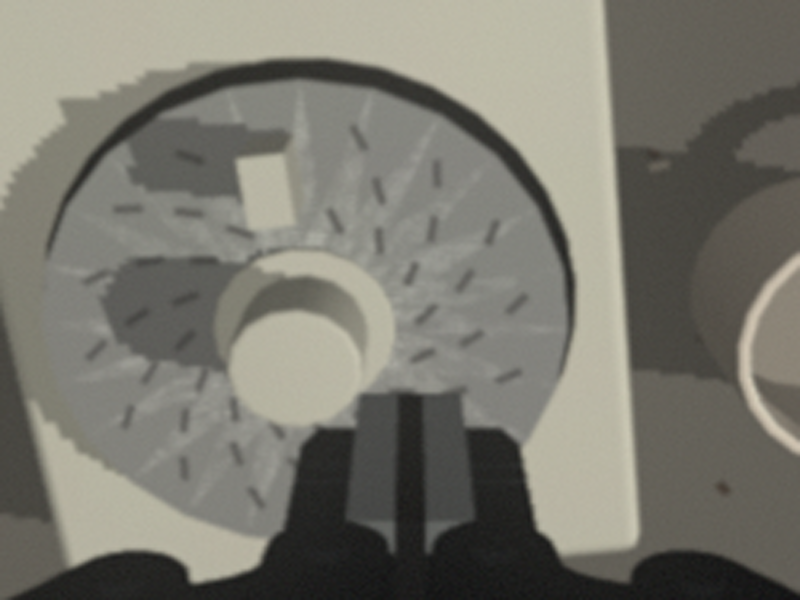

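Run:
```python
from h import *
f=dict(np.load('pics/wrist8.npz'))
C=lambda u,v:(150+u/3.2,130+v/3)
h=onz(f,C(296,368),.1)[0]; n=onz(f,C(267,191),.095)[0]; e=n-h
print(h,n,np.hypot(*e[:2]),np.degrees(np.arctan2(e[1],e[0])))
print(rel([*h[:2],.11]))
```

```text
[ 0.49057462 -0.0623788   0.1       ] [ 0.44151874 -0.05529968  0.095     ] 0.04956403164945635 171.78848604216964
[ 4.78290767 12.50665953 -2.96384696]
```

```bash
python3 -m crank '[[[-1,2.4,0,-1.5,0],[-1,2.45,0,-1.5,0],[-1,0,3,0,0],[-1,0,4.5,0,0],[-1,0,3.5,0,0],[-1,0,1.2,0,0],[-1,0,0,0,0]]]'
python3 -m crank '[[[-1,0,0.2,0,0],[-1,0,0.2,0,0],[-1,0,0.2,0,0]]]'
python3 - <<'E'
from h import *
print(rel([.491,-.063,.1]))
E
```

```text
time: 10.45
tool_pos: [0.4894, -0.0627, 0.1108]
tool_rot: [0.701, -0.7, 0.097, -0.095]
contact_force: [0.5, 0.2, 0.6]
gripper_width: 0.002
time: 10.82
tool_pos: [0.491, -0.0633, 0.1072]
tool_rot: [-0.7, 0.701, -0.095, 0.097]
contact_force: [0.3, -0.2, 0.6]
gripper_width: 0.001
[-0.01333068  0.71922188  0.03292071]
```

```bash
python3 -m crank '[[[-1,0,0.2,0,0],[-1,0,0.2,0,0],[-1,0,0.15,0,0],[-1,0,0.1,0,0],[-1,0,0.1,0,0]]]'
python3 -m crank '[[[-1,0,0.1,0,0],[-1,0,0.1,0,0],[-1,0,0.1,0,0]]]'
```

```text
time: 11.45
tool_pos: [0.4903, -0.0632, 0.0995]
tool_rot: [0.701, -0.701, 0.096, -0.096]
contact_force: [-3.9, 1.1, 5.7]
gripper_width: 0.001
time: 11.82
tool_pos: [0.4904, -0.0632, 0.0967]
tool_rot: [-0.701, 0.701, -0.096, 0.096]
contact_force: [-3.8, 1.2, 6.4]
gripper_width: 0.001
```

```bash
python3 -m crank '[[[-1,0,0.1,0,0],[-1,0,0.1,0,0],[-1,0,0.1,0,0],[-1,0,0.1,0,0],[-1,0,0.1,0,0],[-1,0,0.1,0,0]]]'
python3 -m crank '[[[-1,0,0.1,0,0],[-1,0,0.1,0,0],[-1,0,0,0,0]]]'
```

```text
time: 12.58
tool_pos: [0.4904, -0.0632, 0.0909]
tool_rot: [-0.701, 0.701, -0.096, 0.096]
contact_force: [-3.6, 1.0, 7.0]
gripper_width: -0.0
time: 12.95
tool_pos: [0.4904, -0.0632, 0.09]
tool_rot: [-0.701, 0.701, -0.096, 0.095]
contact_force: [-8.5, 2.8, 13.1]
gripper_width: -0.004
```

```bash
python3 -m crank '[[[-1,0,0.1,0,0],[-1,0,0.05,0,0],[-1,0,0,0,0],[-1,0,0,0,0]]]'
python3 -m crank '[[[-1,0,-0.3,0,0],[-1,0,-1,0,0],[-1,0,-4,0,0],[-1,-1,-5,2,0],[-1,-2,-4,3,0],[-1,-2,0,3,0],[-1,0,0,0,0]]]'
python3 - <<'E'
from h import *
save('wrist9',grab_frame('wrist'));save('scene9',grab_frame('scene'))
a=cv2.imread('pics/wrist9.png'); b=cv2.imread('pics/scene9.png')
cv2.imwrite('pics/c_sc9.png',cv2.resize(b[170:270,160:300],None,fx=5.7,fy=5.7,interpolation=cv2.INTER_CUBIC))
E
```

```text
time: 13.45
tool_pos: [0.4905, -0.0632, 0.09]
tool_rot: [-0.701, 0.701, -0.096, 0.095]
contact_force: [-13.1, 3.8, 21.8]
gripper_width: -0.001
time: 14.32
tool_pos: [0.4635, 0.0288, 0.2302]
tool_rot: [0.701, -0.701, 0.094, -0.095]
contact_force: [0.5, 0.0, -0.8]
gripper_width: 0.001
```

View pics/wrist9.png

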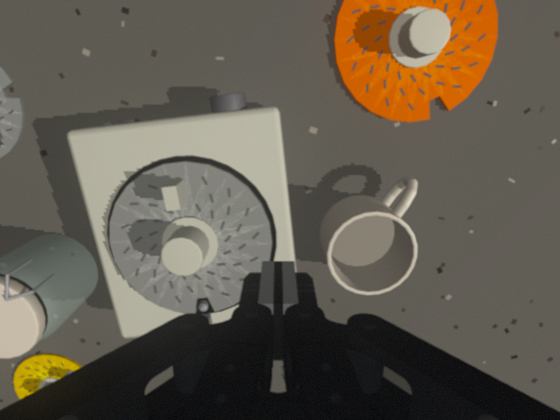

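View pics/c_sc9.png

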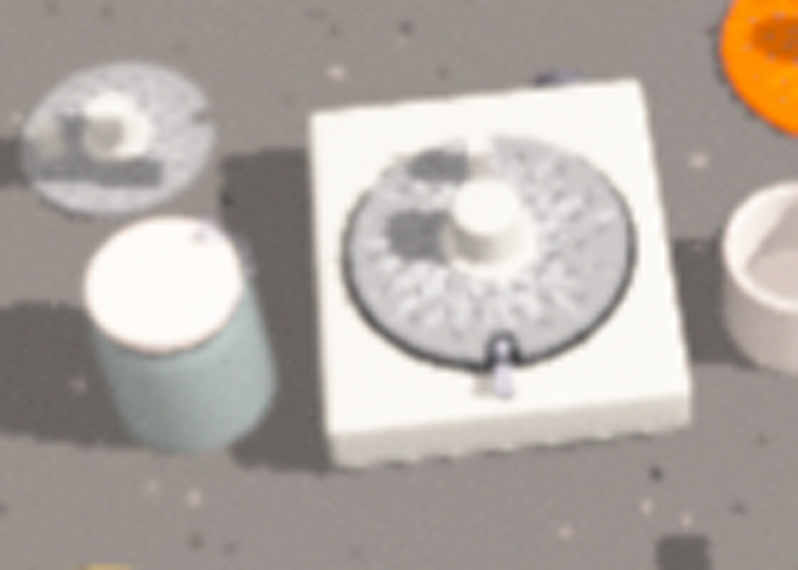

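Seated: the pin stands inside the notch (wrist (204,307), scene crop (502,350)), an even dark rim shows around the level disc, and the arm is clear at z = 0.23.

```bash
python3 -c "
from plant import *
print(job_done(), state()['contact_force'])"
```

```text
the job is handed in; nothing more can be done
the job is handed in; nothing more can be done
```

The disc is turned and seated with the pin in its notch, and I handed the job in at about 14.4 s of the 45 s allowed. No verdict was reported.

- **Turning:** I pushed one side of the fin with the shut fingers, turning the disc about 148° counter-clockwise, without pinching or lifting. Before pressing, the fin measured 170.7° in one picture and 171.8° in another, against a target of 170.8°.
- **Pressing:** The hub sank 10 mm at about 6–7 N, from 100 to 90 mm above the counter, then met a hard stop. The force reached about 22 N upward, with about 13 N sideways from friction at the fingertips.
- **Last pictures:** The pin is inside the notch, the disc looks level, and the cup and jar look undisturbed. The gripper ended clear at z = 0.23 m with about zero contact force.
- **Not checked or not in agreement:** I judged level and the other kitchen things by eye only, and did not measure them again at the end. Early hub positions from the scene and wrist cameras differed by about 6 mm, so I used the wrist camera. The contact-force reading after hand-in did not print.

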